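Sort measured parts into inspection trays

TASK

Sort the measured parts on the blue mat into the inspection trays: the two brass bushes into the yellow-lined tray, the two steel spindles into the green-lined tray and the black gear into the red-lined tray. Each part goes into a bay of its own, standing upright and flat on the liner just as it stands now; in the red tray either bay will do. Never let a part tip over, let go of everything at the end, and leave the white loupe and the caliper where they are.

Things in the scene. Friction and masses are not known exactly. Their poses are not given: they have to be found in the camera images.
- bush_a: Brass bush, a gold-coloured tube standing on end: outer diameter 34 mm, bore 20 mm, 50 mm tall, about 0.25 kg. Origin: centre of its lower end; z along its axis, up. Starts on a mat 3 mm above the bench. The two bushes are alike.
- bush_b: Brass bush, a gold-coloured tube standing on end: outer diameter 34 mm, bore 20 mm, 50 mm tall, about 0.25 kg. Origin: centre of its lower end; z along its axis, up. Starts on a mat 3 mm above the bench. The two bushes are alike.
- spindle_a: Bright steel spindle standing on its flange: flange diameter 36 mm, 10 mm thick; above it a plain shaft of diameter 20 mm up to 65 mm total height; about 0.22 kg. Origin: centre of the flange's underside; z along the shaft, up. Starts on a mat 3 mm above the bench. The two spindles are alike.
- spindle_b: Bright steel spindle standing on its flange: flange diameter 36 mm, 10 mm thick; above it a plain shaft of diameter 20 mm up to 65 mm total height; about 0.22 kg. Origin: centre of the flange's underside; z along the shaft, up. Starts on a mat 3 mm above the bench. The two spindles are alike.
- gear: Black plastic gear lying on its toothed face with its hub upward: toothed disc of diameter 44 mm, 14 mm thick; above it a round hub of diameter 22 mm up to 55 mm total height; about 0.12 kg. Origin: centre of the disc's underside; z along the hub, up. Starts on a mat 3 mm above the bench.
- tray_yellow: Fixed low grey plastic tray with a yellow liner, 70 mm (its x) by 136 mm (its y) by 18 mm high, rim walls 4 mm thick. A 4 mm divider, 18 mm high, crosses it at y = 0 and makes two square bays, 62 mm by about 62 mm inside, centred at x = 0, y = -33 mm and y = +33 mm. Origin: centre of the underside, at bench level; the surface a part stands on inside is 6 mm above it. z up. Its yaw lies within 0.3 rad of zero.
- tray_green: Fixed low grey plastic tray with a green liner, 70 mm (its x) by 136 mm (its y) by 18 mm high, rim walls 4 mm thick. A 4 mm divider, 18 mm high, crosses it at y = 0 and makes two square bays, 62 mm by about 62 mm inside, centred at x = 0, y = -33 mm and y = +33 mm. Origin: centre of the underside, at bench level; the surface a part stands on inside is 6 mm above it. z up. Its yaw lies within 0.3 rad of zero.
- tray_red: Fixed low grey plastic tray with a red liner, 70 mm (its x) by 136 mm (its y) by 18 mm high, rim walls 4 mm thick. A 4 mm divider, 18 mm high, crosses it at y = 0 and makes two square bays, 62 mm by about 62 mm inside, centred at x = 0, y = -33 mm and y = +33 mm. Origin: centre of the underside, at bench level; the surface a part stands on inside is 6 mm above it. z up. Its yaw lies within 0.3 rad of zero.
- loupe: Bystander: white round stand magnifier with a glass top, diameter 48 mm, 46 mm tall, standing loose on the bench. Origin: centre of the underside.
- caliper: Bystander: steel digital caliper lying loose and flat on the bench, beam 190 mm along its x, jaws reaching 50 mm to its -y near its +x end, black read-out 65 by 30 mm; 12 mm high. Origin: at bench level, under the middle of the beam.

How it is judged:
By the outcome, as a careful person would: the job done as asked, in the order asked, and still so for the second after the job is handed in, with the robot touching nothing.
It also fails if it takes over 109 s, if anything falls off the work surface, if the arm or the gripper's body presses on something with over 40 N, if the wrist force passes 120 N, or if a joint passes its speed limit or range.

ROBOT

A 7-joint arm with a two-finger parallel gripper is mounted at the origin on the work surface. World frame = base frame: x ahead of the robot, y to its left, z up, the work surface at z = 0. Lengths are in m, angles in rad, forces in N, time in s.
With the tool pointing down it reaches from about 0.425 to 0.875 m from the base axis. Payload 8.4 kg.
Tool frame: the origin (TCP) lies at the very end of the fingers, on their centre line; the grasp point (between the pads) lies 19 mm behind it; z points along the fingers, y is the line along which they close (so a half turn about z gives the same grasp; the last joint's range is limited). The gripper opens to 87 mm and grips with 3 to 60 N. Pads are 19 mm wide; open, the fingers measure 117 mm over their backs; the gripper's body (75 mm by 190 mm) begins 51 mm behind the grasp point.
Start: joints at [1.2, 0.333, 0.04, 1.465, -0.013, 1.343, -0.059], TCP at [0.174, -0.626, 0.223] pointing down, gripper open.
Joint ranges: [-2.58, 2.58], [-0.38, 2.09], [-1.3, 1.39], [0.25, 2.4], [-1.5, 4.64], [0.08, 2.09], [-2.65, 2.65]. Speed limits (rad/s): [2.22, 2.22, 2.79, 2.79, 3.14, 3.14, 3.14].

INTERFACE

Orientations are given as a unit quaternion [w, x, y, z].
In Python, from plant import * gives the robot as it stands.
- The arm moves only by the tool play_rows, never from a script. Its arguments are lists of equal length, an entry for each row: "linear": the shift along the tool's x, y, z each as a share of 25 mm, from -1 to 1, a list of three; "angular": the turn, a rotation vector about the tool's x, y, z each as a share of 6 degrees, from -1 to 1, a list of three; "fingers": the finger opening in mm, from 0 to 87. In form: {"linear": [[tx, ty, tz], ...], "angular": [[wx, wy, wz], ...], "fingers": [fingers, ...]}. A call has 1 to 10 rows; each row shifts and turns the commanded pose from where the row before left it, along the tool's axes as they then stand; what a row does not reach is not made up. A row lasts 1/10 s, in which the tool goes at most 50 mm and 8.59 degrees, less where a joint would pass 70% of its speed; a pose out of reach is approached as far as the arm can. A call with a number of a shift or a turn outside -1 to 1 is refused whole. A call with a gripper value outside its range is refused whole. The fingers move at their own pace and stop on an object; "squeeze" is the grip in N (left out, the last holds). Time passes only in rows, so rows that do not move let the fingers close. It gives the time, the measured TCP pose, the force, the opening and the grip force at its end, in the units of the state.
- read_state(): the state, without advancing time (a new reading comes with each control period).
- snapshot(name): name is "side" or "top" or "wrist"; returns the picture (384x512x3 uint8, red, green, blue); there is no depth.
- camera_model(name): a dict with "camera_matrix" (3x3 intrinsics, pixels), "world_from_camera" (4x4, takes a point from camera to world coordinates). Camera axes: x right, y up, looking along -z (the intrinsics and any distortion apply to the point x, -y, -z); pixel columns grow to the right and rows downward; lengths in m; the calibration is good to about 2 mm. A picture is of the moment at which its call begins: read the wrist's pose just before it. camera_model takes no time and is no camera call; for the wrist camera it gives the pose at the moment of the call.
- job_done(): hands the job in; it is judged then, once.
The state is a dict: "time": time; "joint_positions": joint angles; "qvel": joint speeds; "tau": joint torques, N m; "tcp_pos": TCP position; "tool_rot": TCP orientation; "force": force on the tool from outside, world axes, zero at the start; "wrist_torque": the same for the moment, N m; "finger_gap": finger opening in m; "finger_force": force on a finger pad.
Only numpy, scipy, OpenCV 4.12 (cv2) and the standard library are available. Lean on these libraries where they do the work, as an engineer would, in place of code of your own. Each camera call takes 0.05 s, during which the arm holds its last target. There are 200 camera calls.

## Working session

There is one attempt and no reset: what is moved stays moved. The work goes in short steps, Python scripts to look and compute and a tool call to move; the robot and the scene stay as the last step left them, time stands still between calls to the robot, and variables do not carry over. Pictures are saved under pics/ and viewed, at most 14 in all, crops included, and the job is handed in when it is done.

Besides the shell and the picture viewer there is one more tool, called after "Request:" as a command line: name --argument value ..., lists and objects as JSON in quotes. play_rows: Moves the arm, as the interface text tells. Its arguments: {"type":"object","properties":{"linear":{"type":"array","items":{"type":"array","items":{"type":"number"}}},"angular":{"type":"array","items":{"type":"array","items":{"type":"number"}}},"fingers":{"type":"array","items":{"type":"number"}},"squeeze":{"type":"number"}},"required":["linear","angular","fingers"]}

```bash
mkdir -p pics; ls; python3 - <<'E'
from plant import *
import cv2
for n in ("top","side"):
    im=snapshot(n); cv2.imwrite(f"pics/{n}0.png",cv2.resize(im[:,:,::-1],(800,600),interpolation=cv2.INTER_CUBIC))
    c=camera_model(n); print(n,c)
s=read_state(); print(s)
E
```

```text
pics
top {'camera_matrix': array([[386.72980245,   0.        , 262.5927943 ],
       [  0.        , 386.72980245, 185.75591165],
       [  0.        ,   0.        ,   1.        ]]), 'world_from_camera': array([[ 0.00519055,  0.98797852, -0.15450405,  0.34231867],
       [-0.99998289,  0.00554498,  0.00186312,  0.00579953],
       [ 0.00269744,  0.15449174,  0.9879904 ,  1.198693  ],
       [ 0.        ,  0.        ,  0.        ,  1.        ]])}
side {'camera_matrix': array([[351.28658272,   0.        , 255.37890829],
       [  0.        , 351.28658272, 187.20330394],
       [  0.        ,   0.        ,   1.        ]]), 'world_from_camera': array([[ 0.81483939,  0.39126008, -0.42772926,  0.14126188],
       [-0.57957464,  0.56438323, -0.5878476 , -0.5438742 ],
       [ 0.01140192,  0.72690241,  0.68664611,  0.63614458],
       [ 0.        ,  0.        ,  0.        ,  1.        ]])}
{'time': 0.1, 'joint_positions': array([ 1.19982525,  0.3338545 ,  0.03983233,  1.46614057, -0.01341351,
        1.34327073, -0.05849018]), 'qvel': array([-2.23705672e-04, -3.26195181e-03, -4.44433575e-05, -2.66165919e-03,
        1.09372851e-03, -6.75967991e-04,  1.86703831e-03]), 'tau': array([ 3.52733427e-03, -6.57810616e+01,  1.33951608e+00, -4.04712296e+01,
       -5.98079176e-02,  4.10035404e-02,  7.60718558e-05]), 'tcp_pos': array([ 0.17438456, -0.6257598 ,  0.22175909]), 'tool_rot': array([-6.91960086e-04,  9.90779450e-01,  1.35482785e-01, -1.29068638e-04]), 'force': array([-0.31266511, -0.40509803,  0.32384732]), 'wrist_torque': array([ 0.00072769, -0.01806835,  0.00413258]), 'finger_force': 0.0, 'finger_gap': 0.08686548013037068}
```

View pics/top0.png

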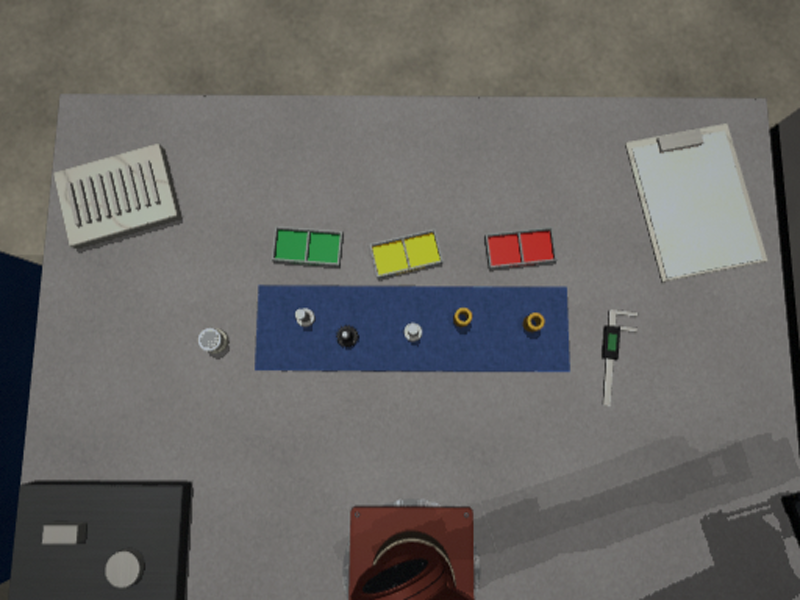

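View pics/side0.png

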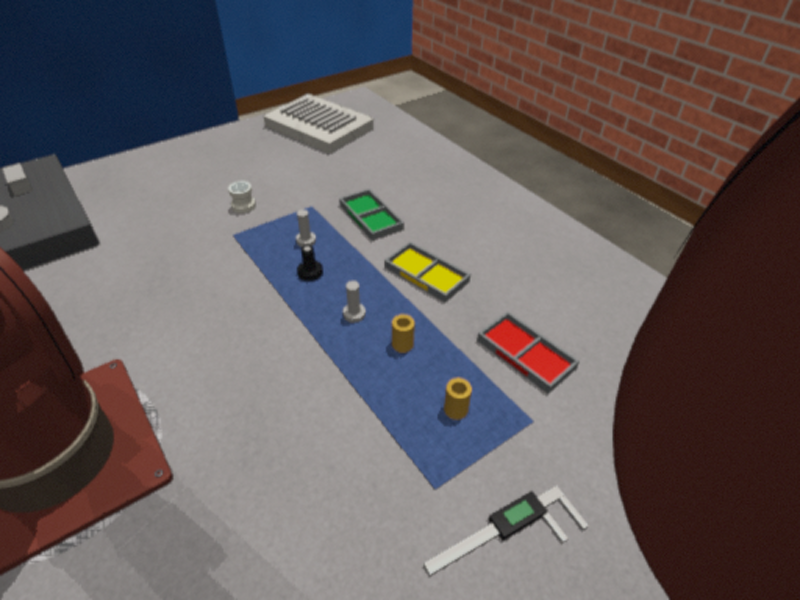

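The top view (at 1.5625x) shows the green tray at (308,247), yellow at (406,254) and red at (520,248). The spindles are near (305,317) and (413,332), the gear at (347,336), the bushes at (463,317) and (535,322), and the loupe at (212,340). The caliper is on the right at about (611,350). All parts are standing.

```bash
cat > h.py <<'E'
from plant import *
import numpy as np, cv2
from scipy.spatial.transform import Rotation as R
def px2w(c,u,v,z):
    K=c["camera_matrix"];T=c["world_from_camera"]
    d=T[:3,:3]@np.array([(u-K[0,2])/K[0,0],-(v-K[1,2])/K[1,1],-1]);o=T[:3,3]
    return (o+d*(z-o[2])/d[2])[:2]
def w2px(c,p):
    K=c["camera_matrix"];T=c["world_from_camera"]
    q=T[:3,:3].T@(np.array(p)-T[:3,3]);return np.array([K[0,2]+K[0,0]*q[0]/-q[2],K[1,2]-K[1,1]*q[1]/-q[2]])
E
python3 - <<'E'
from h import *
im=snapshot("top");c=camera_model("top")
hsv=cv2.cvtColor(im,cv2.COLOR_RGB2HSV)
for n,lo,hi in (("y",(25,150,80),(35,255,255)),("g",(50,120,60),(75,255,255)),("r",(0,200,120),(5,255,255)),("gold",(12,120,60),(24,255,255))):
    m=cv2.inRange(hsv,lo,hi);k,l,s,ce=cv2.connectedComponentsWithStats(m)
    for i in range(1,k):
        if s[i,4]>25: print(n,s[i],ce[i].round(1),px2w(c,*ce[i],0.053 if n=="gold" else 0.006).round(4))
cr=im[190:230,180:355][:,:,::-1]
cv2.imwrite("pics/crop.png",cv2.resize(cr,None,fx=4.5,fy=4.5,interpolation=cv2.INTER_CUBIC))
E
```

```text
y [259 150  22  21 326] [269.8 159.7] [ 0.6122 -0.0188]
y [239 155  22  20 328] [249.3 164.6] [0.5962 0.0456]
g [176 147  21  19 334] [186.  156.2] [0.622  0.2459]
g [197 149  20  19 334] [206.8 158. ] [0.6165 0.1801]
g [389 214   6  10  52] [391.2 218.4] [ 0.4292 -0.3936]
gold [291 197  11  12  71] [296.  202.5] [ 0.4717 -0.0963]
gold [337 200  11  12  75] [342.1 205.5] [ 0.4632 -0.2333]
```

View pics/crop.png

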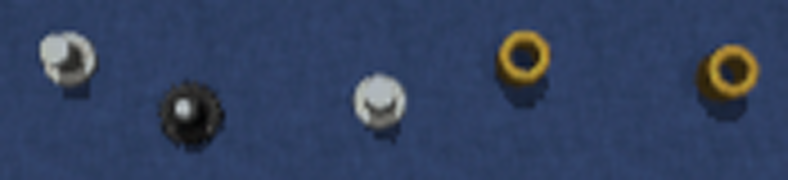

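The enlarged crop shows the bush rims at about (524,56) and (734,71). The spindle flanges are at (69,59) and (380,102), and the gear disc is at (190,114). I'll turn the tool first so that its fingers close along world x.

Request:
play_rows --linear '[[0,0,0],[0,0,0],[0,0,0],[0,0,0],[0,0,0],[0,0,0],[0,0,0],[0,0,0],[0,0,0],[0,0,0]]' --angular '[[0,0,-1],[0,0,-1],[0,0,-1],[0,0,-1],[0,0,-1],[0,0,-1],[0,0,-1],[0,0,-1],[0,0,-1],[0,0,-1]]' --fingers '[87,87,87,87,87,87,87,87,87,87]'

```text
time: 1.15
tcp_pos: [0.1744, -0.6259, 0.2222]
tool_rot: [-0.0, 0.789, 0.614, 0.0]
force: [0.2, -0.2, 0.3]
finger_gap: 0.0873
finger_force: 0.0
```

Request:
play_rows --linear '[[0,0,0],[0,0,0],[0,0,0]]' --angular '[[0,0,-1],[0,0,-1],[0,0,-0.4]]' --fingers '[87,87,87]'

```text
time: 1.45
tcp_pos: [0.1743, -0.6259, 0.2221]
tool_rot: [-0.0, 0.706, 0.708, 0.0]
force: [0.1, -0.0, 0.3]
finger_gap: 0.0867
finger_force: 0.0
```

```bash
python3 - <<'E'
from h import *
im=snapshot("top");c=camera_model("top")
hsv=cv2.cvtColor(im,cv2.COLOR_RGB2HSV)
print(hsv[160,322],hsv[157,343])
m=((hsv[:,:,0]<12)|(hsv[:,:,0]>168))&(hsv[:,:,1]>190)&(hsv[:,:,2]>120)
m=m.astype(np.uint8);m[300:]=0
k,l,s,ce=cv2.connectedComponentsWithStats(m)
for i in range(1,k):
    if s[i,4]>25: print(s[i],ce[i].round(1),px2w(c,*ce[i],0.006).round(4))
for n,u,v,z in (("ba",296.2,202.2,.053),("bb",342.9,205.6,.053),("sa fl",195.1,202.9,.013),("sa top",192.2,200.7,.068),("sb fl",264.2,212.5,.013),("sb top",264.2,210.9,.068),("g disc",222,215.1,.017),("g top",220.9,213.8,.058)):
    print(n,px2w(c,u,v,z).round(4))
s=read_state();print(s["time"],s["tcp_pos"],R.from_quat(s["tool_rot"],scalar_first=True).as_matrix().round(3),s["joint_positions"].round(2))
E
```

```text
[  2 190 176] [  1 196 176]
[334 148  20  19 290] [343.7 157.2] [ 0.6215 -0.2524]
[323 151   9  13  55] [327.6 156. ] [ 0.6251 -0.2015]
ba [ 0.4725 -0.0967]
bb [ 0.463  -0.2357]
sa fl [0.4731 0.2112]
sa top [0.4735 0.2104]
sb fl [ 0.4447 -0.0018]
sb top [ 0.4446 -0.0014]
g disc [0.4357 0.1271]
g top [0.4362 0.1263]
1.5 [ 0.17433398 -0.62595262  0.2221156 ] [[-0.004  1.    -0.   ]
 [ 1.     0.004  0.001]
 [ 0.001 -0.    -1.   ]] [ 1.34  0.34 -0.14  1.46  0.05  1.35  1.2 ]
```

Request:
play_rows --linear '[[0.78,0.578,0.2],[0.78,0.578,0.2],[0.78,0.578,0.2],[0.78,0.578,0.2],[0.78,0.578,0.2],[0.78,0.578,0.2],[0.78,0.578,0.2],[0.78,0.578,0.2],[0.78,0.578,0.2],[0.78,0.578,0.2]]' --angular '[[0,0,0],[0,0,0],[0,0,0],[0,0,0],[0,0,0],[0,0,0],[0,0,0],[0,0,0],[0,0,0],[0,0,0]]' --fingers '[87,87,87,87,87,87,87,87,87,87]'

```text
time: 2.5
tcp_pos: [0.3195, -0.4302, 0.1722]
tool_rot: [-0.0, 0.708, 0.706, -0.0]
force: [-0.2, 0.1, -0.8]
finger_gap: 0.0866
finger_force: 0.0
```

Request:
play_rows --linear '[[0.78,0.578,0.2],[0.78,0.578,0.2],[0.78,0.578,0.2],[0.78,0.578,0.2],[0.78,0.578,0.2],[0.78,0.578,0.2],[0.78,0.578,0.2],[0.78,0.578,0.2],[0.78,0.578,0.2],[0.78,0.578,0.2],[0,0,0]]' --angular '[[0,0,0],[0,0,0],[0,0,0],[0,0,0],[0,0,0],[0,0,0],[0,0,0],[0,0,0],[0,0,0],[0,0,0],[0,0,0]]' --fingers '[87,87,87,87,87,87,87,87,87,87,87]'

```text
validation failed for argument at $...
```

```bash
cat > look.py <<'E'
import sys
from h import *
n=sys.argv[1]; s=read_state(); c=camera_model("wrist"); im=snapshot("wrist")
print(s["time"],s["tcp_pos"].round(4),s["finger_gap"]); print(c["world_from_camera"].round(3),c["camera_matrix"].round(1))
cv2.imwrite(f"pics/{n}.png",im[:,:,::-1])
E
python3 look.py w1
```

```text
2.5 [ 0.3195 -0.4302  0.1722] 0.08657184793043823
[[ 1.     0.002  0.001  0.32 ]
 [-0.002  0.966  0.26  -0.36 ]
 [-0.    -0.26   0.966  0.335]
 [ 0.     0.     0.     1.   ]] [[319.8   0.  254.3]
 [  0.  319.8 196.4]
 [  0.    0.    1. ]]
```

View pics/w1.png

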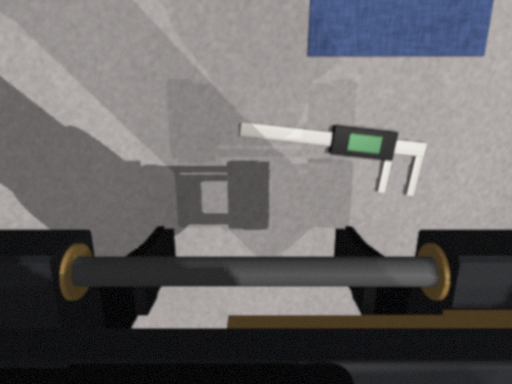

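The wrist camera sits about 70 mm to the +y side of the tool. The caliper is in view at (330,140), well clear of the tool. I'll go part of the way and look at bush_b from there.

Request:
play_rows --linear '[[0.78,0.65,0.2],[0.78,0.65,0.2],[0.78,0.65,0.2],[0.78,0.65,0.2],[0.8,0.65,0.2],[0,0.65,0.2],[0,0.65,0.2],[0,0.65,0.2],[0,0.55,0.2],[0,0,0]]' --angular '[[0,0,0],[0,0,0],[0,0,0],[0,0,0],[0,0,0],[0,0,0],[0,0,0],[0,0,0],[0,0,0],[0,0,0]]' --fingers '[87,87,87,87,87,87,87,87,87,87]'

```text
time: 3.55
tcp_pos: [0.4641, -0.3325, 0.1266]
tool_rot: [-0.001, 0.707, 0.707, 0.0]
force: [-0.3, 0.3, 0.7]
finger_gap: 0.0869
finger_force: 0.0
```

```bash
python3 look.py w2
```

```text
3.55 [ 0.4641 -0.3325  0.1266] 0.08689104137065097
[[ 1.    -0.001  0.     0.464]
 [ 0.001  0.966  0.258 -0.263]
 [-0.001 -0.258  0.966  0.29 ]
 [ 0.     0.     0.     1.   ]] [[319.8   0.  254.3]
 [  0.  319.8 196.4]
 [  0.    0.    1. ]]
```

View pics/w2.png

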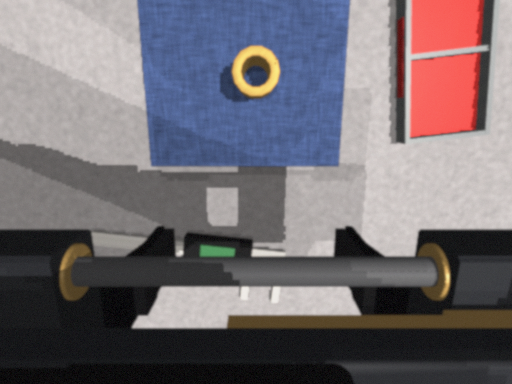

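The bush_b rim is centred at about (256,71), and the lower red bay is centred at about (446,95).

```bash
python3 - <<'E'
from h import *
c=camera_model("wrist")
print(px2w(c,256,71,.053),px2w(c,446,95,.006))
E
```

```text
[ 0.46444439 -0.23631321] [ 0.62564647 -0.25008031]
```

Request:
play_rows --linear '[[0.96,0,0],[0.96,0,0],[0.97,0,0],[0.97,0,0.3],[0,0,0.8],[0,0,0.8],[0,0,0.8],[0,0,0.7],[0,0,0.58],[0,0,0]]' --angular '[[0,0,0],[0,0,0],[0,0,0],[0,0,0],[0,0,0],[0,0,0],[0,0,0],[0,0,0],[0,0,0],[0,0,0]]' --fingers '[87,87,87,87,87,87,87,87,70,60]'

```text
time: 4.6
tcp_pos: [0.4613, -0.2366, 0.0265]
tool_rot: [-0.001, 0.708, 0.707, -0.001]
force: [-0.7, 0.9, 0.2]
finger_gap: 0.0781
finger_force: 0.0
```

Request:
play_rows --linear '[[0,0,0],[0,0,0],[0,0,0],[0,0,0],[0,0,0],[0,0,0]]' --angular '[[0,0,0],[0,0,0],[0,0,0],[0,0,0],[0,0,0],[0,0,0]]' --fingers '[50,44,40,37,33,30]' --squeeze 20

```text
time: 5.2
tcp_pos: [0.4636, -0.2369, 0.0285]
tool_rot: [0.001, 0.707, 0.707, 0.0]
force: [1.1, -0.2, 0.0]
finger_gap: 0.0337
finger_force: 19.1
```

Request:
play_rows --linear '[[0,0,-0.3],[0,0,-0.6],[0,0,-0.8],[0,0,-0.8],[0.3,0.15,-0.8],[0.8,0.4,-0.3],[0.95,0.45,0],[0.95,0.45,0],[0.95,0.45,0],[0.95,0.45,0]]' --angular '[[0,0,0],[0,0,0],[0,0,0],[0,0,0],[0,0,0],[0,0,0],[0,0,0],[0,0,0],[0,0,0],[0,0,0]]' --fingers '[30,30,30,30,30,30,30,30,30,30]'

```text
time: 6.2
tcp_pos: [0.522, -0.1134, 0.1193]
tool_rot: [0.0, 0.707, 0.707, 0.0]
force: [-0.0, 0.6, -2.0]
finger_gap: 0.0338
finger_force: 20.0
```

Request:
play_rows --linear '[[0.95,0.45,0],[0.95,0.45,0],[0.95,0.45,0],[0.95,0.45,0],[0.95,0.45,0],[0.95,0.45,0],[0.7,0.3,0],[0,0,0],[0,0,0],[0,0,0]]' --angular '[[0,0,0],[0,0,0],[0,0,0],[0,0,0],[0,0,0],[0,0,0],[0,0,0],[0,0,0],[0,0,0],[0,0,0]]' --fingers '[30,30,30,30,30,30,30,30,30,30]'

```text
time: 7.2
tcp_pos: [0.5966, 0.0444, 0.1184]
tool_rot: [0.0, 0.708, 0.707, -0.0]
force: [-0.4, -0.6, -1.9]
finger_gap: 0.0337
finger_force: 20.0
```

```bash
cat > st.py <<'E'
from h import *
import time
p=[];S=None
s=read_state();print(s["time"],s["tcp_pos"].round(4),s["finger_gap"].round(4),s["finger_force"],s["force"].round(1),s["joint_positions"].round(2))
E
python3 st.py; python3 -c "
from h import *
im=snapshot('top')
cv2.imwrite('pics/t1.png',cv2.resize(im[120:250,150:370,::-1],None,fx=3.5,fy=3.5,interpolation=cv2.INTER_CUBIC))"
```

```text
Traceback (most recent call last):
  File "st.py", line 4, in <module>
    s=read_state();print(s["time"],s["tcp_pos"].round(4),s["finger_gap"].round(4),s["finger_force"],s["force"].round(1),s["joint_positions"].round(2))
                                                         ^^^^^^^^^^^^^^^^^^^^^
AttributeError: 'float' object has no attribute 'round'
```

View pics/t1.png

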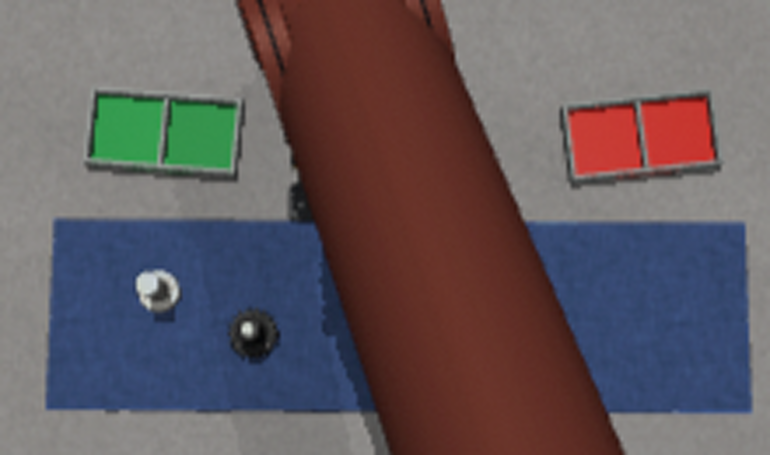

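The bush is held and the arm hides the yellow tray. The red bays are clear in the crop at (605,141) and (680,131). I'll lower the bush into the far yellow bay.

Request:
play_rows --linear '[[0,0,0.4],[0,0,0.7],[0,0,0.7],[0,0,0.7],[0,0,0.5],[0,0,0.25],[0,0,0.12],[0,0,0.08],[0,0,0],[0,0,0]]' --angular '[[0,0,0],[0,0,0],[0,0,0],[0,0,0],[0,0,0],[0,0,0],[0,0,0],[0,0,0],[0,0,0],[0,0,0]]' --fingers '[30,30,30,30,30,30,30,30,30,30]'

```text
time: 8.25
tcp_pos: [0.5972, 0.0457, 0.0324]
tool_rot: [0.0, 0.707, 0.707, 0.0]
force: [0.3, -0.2, -1.6]
finger_gap: 0.0334
finger_force: 20.0
```

Request:
play_rows --linear '[[0,0,0.03],[0,0,0.03],[0,0,0]]' --angular '[[0,0,0],[0,0,0],[0,0,0]]' --fingers '[30,30,30]'

```text
time: 8.55
tcp_pos: [0.5974, 0.0458, 0.0314]
tool_rot: [0.0, 0.707, 0.707, 0.0]
force: [-1.6, -1.2, 6.3]
finger_gap: 0.0337
finger_force: 20.0
```

```bash
sed -i 's/s\["finger_gap"\].round(4)/s["finger_gap"]/' st.py; python3 st.py
```

```text
8.55 [0.5974 0.0458 0.0314] 0.0337229307655861 19.972254865569994 [-1.6 -1.2  6.3] [ 0.32  0.47 -0.59  1.77  0.3   1.   -0.38]
```

Request:
play_rows --linear '[[0,0,0],[0,0,0],[0,0,0],[0,0,-0.3],[0,0,-0.7],[0,0,-0.8],[0,0,-0.8],[0,0,-0.8],[-0.3,-0.25,-0.2],[-0.7,-0.6,0]]' --angular '[[0,0,0],[0,0,0],[0,0,0],[0,0,0],[0,0,0],[0,0,0],[0,0,0],[0,0,0],[0,0,0],[0,0,0]]' --fingers '[36,42,50,52,52,52,60,70,87,87]'

```text
time: 9.55
tcp_pos: [0.5762, 0.0218, 0.1213]
tool_rot: [0.0, 0.706, 0.708, 0.001]
force: [-0.5, 0.2, -0.4]
finger_gap: 0.0763
finger_force: 0.0
```

Request:
play_rows --linear '[[-0.9,-0.8,0],[-0.9,-0.8,0],[-0.9,-0.8,0],[-0.9,-0.8,0],[-0.9,-0.75,0],[-0.22,-0.15,0],[0,0,0],[0,0,0]]' --angular '[[0,0,0],[0,0,0],[0,0,0],[0,0,0],[0,0,0],[0,0,0],[0,0,0],[0,0,0]]' --fingers '[87,87,87,87,87,87,87,87]'

```text
time: 10.35
tcp_pos: [0.4734, -0.0967, 0.1203]
tool_rot: [0.0, 0.707, 0.707, 0.0]
force: [0.0, 0.1, -0.6]
finger_gap: 0.0871
finger_force: 0.0
```

```bash
python3 st.py; python3 look.py w3
```

```text
10.35 [ 0.4734 -0.0967  0.1203] 0.08711122278796904 0.0 [ 0.   0.1 -0.6] [ 0.65  0.12 -0.57  1.96  0.07  1.08  0.05]
10.35 [ 0.4734 -0.0967  0.1203] 0.08711122278796904
[[ 1.     0.    -0.     0.474]
 [-0.     0.966  0.259 -0.027]
 [ 0.    -0.259  0.966  0.283]
 [ 0.     0.     0.     1.   ]] [[319.8   0.  254.3]
 [  0.  319.8 196.4]
 [  0.    0.    1. ]]
```

View pics/w3.png

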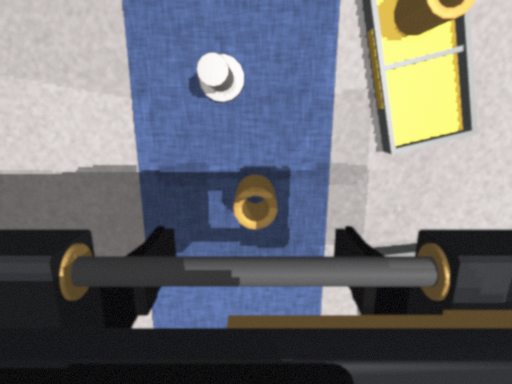

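The bush_a rim is at (255,207). bush_b is standing in the far yellow bay. The free near bay is centred at about (428,98), and spindle_b has its top at (214,71) and its flange at (221,79).

```bash
python3 - <<'E'
from h import *
c=camera_model("wrist")
for a in ((255,207,.053),(428,98,.006),(214,71,.068),(221,79,.013),(450,2,.056)): print(a,px2w(c,*a).round(4))
E
```

```text
(255, 207, 0.053) [ 0.4743 -0.0965]
(428, 98, 0.006) [ 0.6179 -0.0162]
(214, 71, 0.068) [ 0.4483 -0.0023]
(221, 79, 0.013) [ 0.4472 -0.0021]
(450, 2, 0.056) [0.5976 0.0401]
```

Request:
play_rows --linear '[[0,0.03,0.4],[0,0,0.8],[0,0,0.8],[0,0,0.8],[0,0,0.6],[0,0,0.3],[0,0,0],[0,0,0],[0,0,0],[0,0,0]]' --angular '[[0,0,0],[0,0,0],[0,0,0],[0,0,0],[0,0,0],[0,0,0],[0,0,0],[0,0,0],[0,0,0],[0,0,0]]' --fingers '[87,87,87,87,80,70,60,52,45,42]'

```text
time: 11.4
tcp_pos: [0.4743, -0.0974, 0.0285]
tool_rot: [0.001, 0.707, 0.707, 0.0]
force: [-0.7, -1.4, 0.6]
finger_gap: 0.0484
finger_force: 0.0
```

Request:
play_rows --linear '[[0,0,0],[0,0,0],[0,0,0],[0,0,0],[0,0,0]]' --angular '[[0,0,0],[0,0,0],[0,0,0],[0,0,0],[0,0,0]]' --fingers '[38,35,32,30,30]'

```text
time: 11.9
tcp_pos: [0.4739, -0.0973, 0.028]
tool_rot: [0.0, 0.707, 0.707, 0.0]
force: [0.9, -0.5, 0.8]
finger_gap: 0.0329
finger_force: 20.0
```

Request:
play_rows --linear '[[0,0,-0.3],[0,0,-0.7],[0,0,-0.8],[0,0,-0.8],[0,0,-0.8],[0.3,0.5,-0.2],[0.5,0.9,0],[0.5,0.9,0],[0.5,0.9,0],[0.5,0.9,0]]' --angular '[[0,0,0],[0,0,0],[0,0,0],[0,0,0],[0,0,0],[0,0,0],[0,0,0],[0,0,0],[0,0,0],[0,0,0]]' --fingers '[30,30,30,30,30,30,30,30,30,30]'

```text
time: 12.9
tcp_pos: [0.5773, -0.0386, 0.117]
tool_rot: [-0.0, 0.707, 0.707, -0.0]
force: [0.5, -0.4, -2.4]
finger_gap: 0.033
finger_force: 20.0
```

Request:
play_rows --linear '[[0.5,0.9,0],[0.38,0.64,0],[0,0,0],[0,0,0.4],[0,0,0.7],[0,0,0.7],[0,0,0.7],[0,0,0.5],[0,0,0.25],[0,0,0.12]]' --angular '[[0,0,0],[0,0,0],[0,0,0],[0,0,0],[0,0,0],[0,0,0],[0,0,0],[0,0,0],[0,0,0],[0,0,0]]' --fingers '[30,30,30,30,30,30,30,30,30,30]'

```text
time: 13.9
tcp_pos: [0.6143, -0.0181, 0.0329]
tool_rot: [-0.0, 0.707, 0.707, -0.0]
force: [-0.2, -0.2, -2.2]
finger_gap: 0.0328
finger_force: 20.0
```

Request:
play_rows --linear '[[0,0,0.08],[0,0,0.03],[0,0,0.02],[0,0,0],[0,0,0]]' --angular '[[0,0,0],[0,0,0],[0,0,0],[0,0,0],[0,0,0]]' --fingers '[30,30,30,30,30]'

```text
time: 14.4
tcp_pos: [0.6152, -0.0178, 0.031]
tool_rot: [0.0, 0.707, 0.707, 0.0]
force: [-1.7, -0.5, 3.3]
finger_gap: 0.0329
finger_force: 20.0
```

Request:
play_rows --linear '[[0,0,0],[0,0,0],[0,0,0],[0,0,-0.3],[0,0,-0.7],[0,0,-0.8],[0,0,-0.8],[0,0,-0.8],[0,-0.25,-0.2],[0.04,-0.6,0]]' --angular '[[0,0,0],[0,0,0],[0,0,0],[0,0,0],[0,0,0],[0,0,0],[0,0,0],[0,0,0],[0,0,0],[0,0,0]]' --fingers '[36,42,50,52,52,52,60,70,70,70]'

```text
time: 15.4
tcp_pos: [0.5944, -0.0168, 0.122]
tool_rot: [0.001, 0.707, 0.707, 0.001]
force: [0.3, -0.2, -0.1]
finger_gap: 0.0687
finger_force: 0.0
```

Request:
play_rows --linear '[[0.1,-0.9,0],[0.1,-0.9,0],[0.1,-0.9,0],[0.1,-0.9,0],[0.1,-0.9,0],[0.1,-0.9,0],[0,-0.5,0],[0,0,0],[0,0,0]]' --angular '[[0,0,0],[0,0,0],[0,0,0],[0,0,0],[0,0,0],[0,0,0],[0,0,0],[0,0,0],[0,0,0]]' --fingers '[70,70,70,70,70,70,70,70,70]'

```text
time: 16.3
tcp_pos: [0.4463, -0.002, 0.1206]
tool_rot: [0.001, 0.707, 0.707, 0.0]
force: [-0.5, -0.2, -0.2]
finger_gap: 0.07
finger_force: 0.0
```

```bash
python3 st.py; python3 look.py w4
```

```text
16.3 [ 0.4463 -0.002   0.1206] 0.0699773065709924 0.0 [-0.5 -0.2 -0.2] [ 0.56  0.04 -0.66  2.04  0.03  1.07 -0.11]
16.3 [ 0.4463 -0.002   0.1206] 0.0699773065709924
[[ 1.     0.001 -0.     0.446]
 [-0.001  0.966  0.26   0.068]
 [ 0.001 -0.26   0.966  0.284]
 [ 0.     0.     0.     1.   ]] [[319.8   0.  254.3]
 [  0.  319.8 196.4]
 [  0.    0.    1. ]]
```

View pics/w4.png

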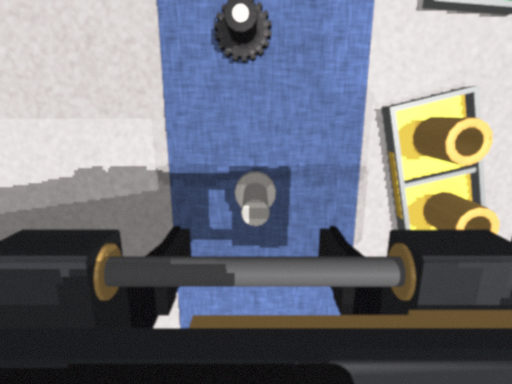

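Both bushes stand upright in their own bays. The spindle_b top is at (256,212), directly between the fingers. The gear hub is at (240,14).

```bash
python3 - <<'E'
from h import *
c=camera_model("wrist")
for a in ((256,212,.068),(255,191,.013),(240,14,.058),(242,33,.010)): print(a,px2w(c,*a).round(4))
E
```

```text
(256, 212, 0.068) [ 0.4481 -0.0013]
(255, 191, 0.013) [4.475e-01 2.000e-04]
(240, 14, 0.058) [0.4379 0.1271]
(242, 33, 0.01) [0.4374 0.1264]
```

Request:
play_rows --linear '[[0,0.03,0.4],[0,0,0.8],[0,0,0.8],[0,0,0.8],[0,0,0.6],[0,0,0.3],[0,0,0],[0,0,0],[0,0,0],[0,0,0]]' --angular '[[0,0,0],[0,0,0],[0,0,0],[0,0,0],[0,0,0],[0,0,0],[0,0,0],[0,0,0],[0,0,0],[0,0,0]]' --fingers '[70,70,70,70,60,50,40,34,29,27]'

```text
time: 17.35
tcp_pos: [0.4474, -0.0018, 0.0285]
tool_rot: [0.001, 0.707, 0.707, 0.0]
force: [-0.2, -0.5, 0.1]
finger_gap: 0.0314
finger_force: 0.0
```

Request:
play_rows --linear '[[0,0,0],[0,0,0],[0,0,0],[0,0,0],[0,0,0]]' --angular '[[0,0,0],[0,0,0],[0,0,0],[0,0,0],[0,0,0]]' --fingers '[24,21,18,16,16]'

```text
time: 17.85
tcp_pos: [0.4469, -0.0018, 0.0279]
tool_rot: [0.0, 0.707, 0.707, 0.0]
force: [0.2, 0.9, 2.0]
finger_gap: 0.0195
finger_force: 20.0
```

Request:
play_rows --linear '[[0,0,-0.3],[0,0,-0.7],[0,0,-0.8],[0,0,-0.8],[0,0,-0.8],[0.4,0.4,-0.2],[0.9,0.85,0],[0.9,0.85,0],[0.9,0.85,0],[0.9,0.85,0]]' --angular '[[0,0,0],[0,0,0],[0,0,0],[0,0,0],[0,0,0],[0,0,0],[0,0,0],[0,0,0],[0,0,0],[0,0,0]]' --fingers '[16,16,16,16,16,16,16,16,16,16]'

```text
time: 18.85
tcp_pos: [0.5424, 0.0989, 0.118]
tool_rot: [-0.0, 0.707, 0.707, -0.0]
force: [-0.2, -0.5, -1.3]
finger_gap: 0.0192
finger_force: 20.0
```

Request:
play_rows --linear '[[0.9,0.85,0],[0.9,0.85,0],[0.9,0.85,0],[0.66,0.53,0],[0,0,0],[0,0,0]]' --angular '[[0,0,0],[0,0,0],[0,0,0],[0,0,0],[0,0,0],[0,0,0]]' --fingers '[16,16,16,16,16,16]'

```text
time: 19.45
tcp_pos: [0.6183, 0.1823, 0.1175]
tool_rot: [-0.0, 0.707, 0.707, -0.0]
force: [-1.0, -1.2, -1.7]
finger_gap: 0.0194
finger_force: 20.0
```

```bash
python3 st.py; python3 look.py w5
```

```text
19.45 [0.6183 0.1823 0.1175] 0.01939190620596663 19.99994108453393 [-1.  -1.2 -1.7] [ 0.16  0.49 -0.69  1.57  0.32  1.2  -0.59]
19.45 [0.6183 0.1823 0.1175] 0.01939190620596663
[[ 1.    -0.001  0.001  0.619]
 [ 0.     0.966  0.26   0.252]
 [-0.002 -0.26   0.966  0.281]
 [ 0.     0.     0.     1.   ]] [[319.8   0.  254.3]
 [  0.  319.8 196.4]
 [  0.    0.    1. ]]
```

View pics/w5.png

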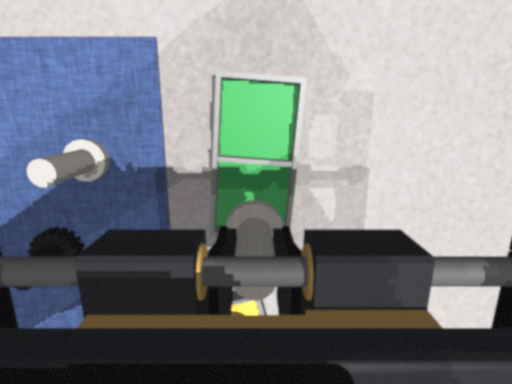

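The held spindle hangs over the near green bay. The far bay is centred at (257,120), and spindle_a has its flange at (86,161) and top at (41,173).

```bash
python3 - <<'E'
from h import *
c=camera_model("wrist")
for a in ((257,120,.006),(253,195,.006),(41,173,.068),(86,161,.013)): print(a,px2w(c,*a).round(4))
E
```

```text
(257, 120, 0.006) [0.6207 0.2437]
(253, 195, 0.006) [0.6173 0.1788]
(41, 173, 0.068) [0.4744 0.2107]
(86, 161, 0.013) [0.4767 0.2104]
```

Request:
play_rows --linear '[[0,0,0.4],[0,0,0.7],[0,0,0.7],[0,0,0.7],[0,0,0.5],[0,0,0.25],[0,0,0.12],[0,0,0.05],[0,0,0.04],[0,0,0]]' --angular '[[0,0,0],[0,0,0],[0,0,0],[0,0,0],[0,0,0],[0,0,0],[0,0,0],[0,0,0],[0,0,0],[0,0,0]]' --fingers '[16,16,16,16,16,16,16,16,16,16]'

```text
time: 20.5
tcp_pos: [0.6192, 0.1823, 0.0318]
tool_rot: [0.0, 0.707, 0.707, 0.0]
force: [0.2, -0.7, -2.3]
finger_gap: 0.0196
finger_force: 20.0
```

Request:
play_rows --linear '[[0,0,0.03],[0,0,0],[0,0,0]]' --angular '[[0,0,0],[0,0,0],[0,0,0]]' --fingers '[16,16,16]'

```text
time: 20.8
tcp_pos: [0.6193, 0.1822, 0.0311]
tool_rot: [0.0, 0.707, 0.707, 0.0]
force: [0.2, -0.6, 1.6]
finger_gap: 0.0197
finger_force: 20.0
```

Request:
play_rows --linear '[[0,0,0],[0,0,0],[0,0,0],[0,0,-0.3],[0,0,-0.7],[0,0,-0.8],[0,0,-0.8],[0,0,-0.8],[0.03,-0.27,-0.2],[0.1,-0.6,0]]' --angular '[[0,0,0],[0,0,0],[0,0,0],[0,0,0],[0,0,0],[0,0,0],[0,0,0],[0,0,0],[0,0,0],[0,0,0]]' --fingers '[22,28,36,42,42,42,60,70,70,70]'

```text
time: 21.8
tcp_pos: [0.598, 0.1855, 0.1223]
tool_rot: [0.001, 0.708, 0.707, 0.001]
force: [-0.1, -0.7, -0.6]
finger_gap: 0.0654
finger_force: 0.0
```

Request:
play_rows --linear '[[0.2,-0.9,0],[0.2,-0.9,0],[0.2,-0.9,0],[0.2,-0.9,0],[0.2,-0.9,0],[0,-0.4,0],[0,0,0],[0,0,0]]' --angular '[[0,0,0],[0,0,0],[0,0,0],[0,0,0],[0,0,0],[0,0,0],[0,0,0],[0,0,0]]' --fingers '[70,70,70,70,70,70,70,70]'

```text
time: 22.6
tcp_pos: [0.4755, 0.2099, 0.1209]
tool_rot: [0.0, 0.708, 0.707, 0.0]
force: [-0.6, -0.3, -0.2]
finger_gap: 0.07
finger_force: 0.0
```

```bash
python3 st.py; python3 look.py w6
```

```text
22.6 [0.4755 0.2099 0.1209] 0.06995743454766672 0.0 [-0.6 -0.3 -0.2] [ 0.21  0.23 -0.79  1.87  0.19  1.11 -0.65]
22.6 [0.4755 0.2099 0.1209] 0.06995743454766672
[[ 1.     0.001 -0.     0.476]
 [-0.001  0.966  0.26   0.28 ]
 [ 0.001 -0.26   0.966  0.284]
 [ 0.     0.     0.     1.   ]] [[319.8   0.  254.3]
 [  0.  319.8 196.4]
 [  0.    0.    1. ]]
```

View pics/w6.png

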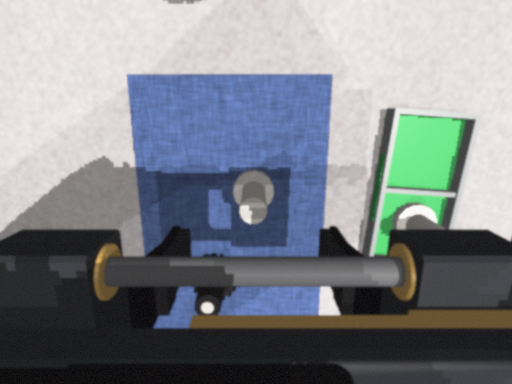

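The spindle_a top is at (253,211), centred between the fingers. spindle_b stands in its bay at about (417,215). I'll grasp spindle_a.

Request:
play_rows --linear '[[0,-0.02,0.4],[0,0,0.8],[0,0,0.8],[0,0,0.8],[0,0,0.6],[0,0,0.3],[0,0,0],[0,0,0],[0,0,0],[0,0,0]]' --angular '[[0,0,0],[0,0,0],[0,0,0],[0,0,0],[0,0,0],[0,0,0],[0,0,0],[0,0,0],[0,0,0],[0,0,0]]' --fingers '[70,70,70,70,60,50,40,34,29,27]'

```text
time: 23.65
tcp_pos: [0.4747, 0.2107, 0.0288]
tool_rot: [0.0, 0.707, 0.707, 0.001]
force: [-0.6, -0.2, 0.7]
finger_gap: 0.0313
finger_force: 0.0
```

Request:
play_rows --linear '[[0,0,0],[0,0,0],[0,0,0],[0,0,0],[0,0,0]]' --angular '[[0,0,0],[0,0,0],[0,0,0],[0,0,0],[0,0,0]]' --fingers '[24,21,18,16,16]'

```text
time: 24.15
tcp_pos: [0.4745, 0.2105, 0.0283]
tool_rot: [0.0, 0.707, 0.707, 0.0]
force: [1.1, -0.6, -0.0]
finger_gap: 0.0196
finger_force: 20.0
```

Request:
play_rows --linear '[[0,0,-0.3],[0,0,-0.7],[0,0,-0.8],[0,0,-0.8],[0,0,-0.8],[0.1,0.4,-0.2],[0.22,0.9,0],[0.22,0.9,0],[0.22,0.9,0],[0.22,0.9,0]]' --angular '[[0,0,0],[0,0,0],[0,0,0],[0,0,0],[0,0,0],[0,0,0],[0,0,0],[0,0,0],[0,0,0],[0,0,0]]' --fingers '[16,16,16,16,16,16,16,16,16,16]'

```text
time: 25.15
tcp_pos: [0.5752, 0.2348, 0.1169]
tool_rot: [-0.0, 0.707, 0.707, -0.001]
force: [-0.0, 0.2, -1.8]
finger_gap: 0.0195
finger_force: 20.0
```

Request:
play_rows --linear '[[0.22,0.9,0],[0.22,0.96,0],[0,0,0],[0,0,0.4],[0,0,0.7],[0,0,0.7],[0,0,0.7],[0,0,0.5],[0,0,0.25],[0,0,0.12]]' --angular '[[0,0,0],[0,0,0],[0,0,0],[0,0,0],[0,0,0],[0,0,0],[0,0,0],[0,0,0],[0,0,0],[0,0,0]]' --fingers '[16,16,16,16,16,16,16,16,16,16]'

```text
time: 26.15
tcp_pos: [0.6204, 0.2458, 0.033]
tool_rot: [-0.0, 0.707, 0.707, -0.0]
force: [0.0, 0.0, -2.3]
finger_gap: 0.0194
finger_force: 20.0
```

Request:
play_rows --linear '[[0,0,0.05],[0,0,0.04],[0,0,0.03],[0,0,0],[0,0,0]]' --angular '[[0,0,0],[0,0,0],[0,0,0],[0,0,0],[0,0,0]]' --fingers '[16,16,16,16,16]'

```text
time: 26.65
tcp_pos: [0.6211, 0.2461, 0.0314]
tool_rot: [0.0, 0.707, 0.707, 0.0]
force: [-0.1, -0.2, -1.2]
finger_gap: 0.0192
finger_force: 20.0
```

Request:
play_rows --linear '[[0,0,0.03],[0,0,0],[0,0,0],[0,0,0],[0,0,0],[0,0,-0.3],[0,0,-0.7],[0,0,-0.8],[0,0,-0.8],[0,0,-0.8]]' --angular '[[0,0,0],[0,0,0],[0,0,0],[0,0,0],[0,0,0],[0,0,0],[0,0,0],[0,0,0],[0,0,0],[0,0,0]]' --fingers '[16,16,22,28,36,42,42,42,60,70]'

```text
time: 27.65
tcp_pos: [0.6209, 0.2462, 0.1176]
tool_rot: [0.0, 0.707, 0.707, 0.001]
force: [0.1, -0.6, 0.1]
finger_gap: 0.0509
finger_force: 0.0
```

Request:
play_rows --linear '[[-0.3,-0.4,-0.2],[-0.58,-0.9,0],[-0.58,-0.9,0],[-0.58,-0.9,0],[-0.58,-0.9,0],[-0.58,-0.9,0],[-0.58,-0.9,0],[-0.58,-0.9,0],[-0.41,-0.66,0],[0,0,0]]' --angular '[[0,0,0],[0,0,0],[0,0,0],[0,0,0],[0,0,0],[0,0,0],[0,0,0],[0,0,0],[0,0,0],[0,0,0]]' --fingers '[70,70,70,70,70,70,70,70,70,70]'

```text
time: 28.65
tcp_pos: [0.4343, 0.1246, 0.1198]
tool_rot: [0.001, 0.708, 0.706, -0.001]
force: [0.5, -0.5, -0.3]
finger_gap: 0.0702
finger_force: 0.0
```

Request:
play_rows --linear '[[0,0,0]]' --angular '[[0,0,0]]' --fingers '[70]'

```text
time: 28.75
tcp_pos: [0.4366, 0.1262, 0.1203]
tool_rot: [0.001, 0.708, 0.707, 0.0]
force: [0.1, 0.1, -0.8]
finger_gap: 0.0704
finger_force: 0.0
```

```bash
python3 look.py w7
```

```text
28.75 [0.4366 0.1262 0.1203] 0.0704222728334687
[[ 1.     0.002 -0.001  0.437]
 [-0.001  0.965  0.261  0.196]
 [ 0.001 -0.261  0.965  0.283]
 [ 0.     0.     0.     1.   ]] [[319.8   0.  254.3]
 [  0.  319.8 196.4]
 [  0.    0.    1. ]]
```

View pics/w7.png

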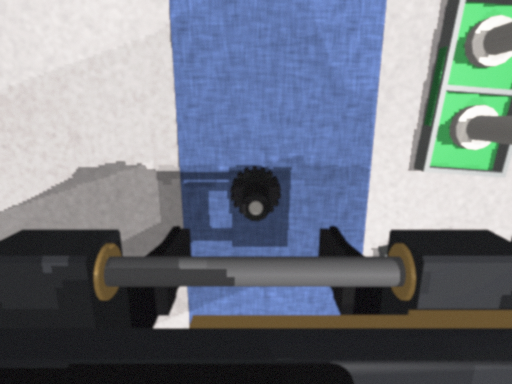

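Both spindles stand in the green bays. The gear hub at (256,209) is centred between the fingers, so I'll grasp it.

Request:
play_rows --linear '[[0,0.03,0.4],[0,0,0.8],[0,0,0.8],[0,0,0.8],[0,0,0.6],[0,0,0.28],[0,0,0],[0,0,0],[0,0,0],[0,0,0]]' --angular '[[0,0,0],[0,0,0],[0,0,0],[0,0,0],[0,0,0],[0,0,0],[0,0,0],[0,0,0],[0,0,0],[0,0,0]]' --fingers '[70,70,70,70,60,50,42,36,31,29]'

```text
time: 29.8
tcp_pos: [0.4379, 0.1269, 0.0287]
tool_rot: [0.0, 0.707, 0.707, 0.0]
force: [-0.2, 0.2, 0.1]
finger_gap: 0.0323
finger_force: 0.0
```

Request:
play_rows --linear '[[0,0,0],[0,0,0],[0,0,0],[0,0,0],[0,0,0]]' --angular '[[0,0,0],[0,0,0],[0,0,0],[0,0,0],[0,0,0]]' --fingers '[26,23,20,18,18]'

```text
time: 30.3
tcp_pos: [0.4375, 0.1267, 0.0282]
tool_rot: [0.0, 0.707, 0.707, 0.0]
force: [0.8, -0.4, 1.7]
finger_gap: 0.0216
finger_force: 20.0
```

Request:
play_rows --linear '[[0,0,-0.3],[0,0,-0.7],[0,0,-0.8],[0,0,-0.8],[0,0,-0.8],[-0.42,0.2,-0.2],[-0.9,0.44,0],[-0.9,0.44,0],[-0.9,0.44,0],[-0.9,0.44,0]]' --angular '[[0,0,0],[0,0,0],[0,0,0],[0,0,0],[0,0,0],[0,0,0],[0,0,0],[0,0,0],[0,0,0],[0,0,0]]' --fingers '[18,18,18,18,18,18,18,18,18,18]'

```text
time: 31.3
tcp_pos: [0.4863, 0.0242, 0.1174]
tool_rot: [-0.0, 0.707, 0.707, -0.0]
force: [0.1, 0.3, -1.8]
finger_gap: 0.0213
finger_force: 20.0
```

Request:
play_rows --linear '[[-0.9,0.44,0],[-0.9,0.44,0],[-0.9,0.44,0],[-0.9,0.44,0],[-0.9,0.44,0],[-0.9,0.44,0],[-0.9,0.44,0],[-0.9,0.44,0],[-0.9,0.44,0],[-0.9,0.44,0]]' --angular '[[0,0,0],[0,0,0],[0,0,0],[0,0,0],[0,0,0],[0,0,0],[0,0,0],[0,0,0],[0,0,0],[0,0,0]]' --fingers '[18,18,18,18,18,18,18,18,18,18]'

```text
time: 32.3
tcp_pos: [0.5958, -0.2009, 0.1168]
tool_rot: [-0.001, 0.707, 0.707, -0.001]
force: [-0.5, 0.7, -1.8]
finger_gap: 0.0215
finger_force: 20.0
```

Request:
play_rows --linear '[[-0.9,0.44,0],[-0.9,0.44,0],[-0.3,0.2,0],[0,0,0],[0,0,0]]' --angular '[[0,0,0],[0,0,0],[0,0,0],[0,0,0],[0,0,0]]' --fingers '[18,18,18,18,18]'

```text
time: 32.8
tcp_pos: [0.6227, -0.2502, 0.1174]
tool_rot: [-0.001, 0.707, 0.707, 0.0]
force: [0.0, 0.8, -0.8]
finger_gap: 0.0215
finger_force: 20.0
```

```bash
python3 st.py; python3 look.py w8
```

```text
32.8 [ 0.6227 -0.2502  0.1174] 0.02146813912363379 20.000105942599475 [ 0.   0.8 -0.8] [ 0.69  0.5  -0.51  1.51  0.25  1.2   0.14]
32.8 [ 0.6227 -0.2502  0.1174] 0.02146813912363379
[[ 1.    -0.001  0.001  0.623]
 [ 0.     0.966  0.259 -0.18 ]
 [-0.001 -0.259  0.966  0.281]
 [ 0.     0.     0.     1.   ]] [[319.8   0.  254.3]
 [  0.  319.8 196.4]
 [  0.    0.    1. ]]
```

View pics/w8.png

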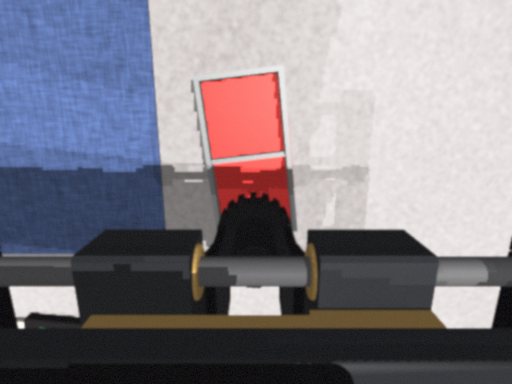

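The gear hangs over the lower red bay. The upper bay is centred at about (243,118) and the divider at (248,159), which lets me extrapolate the lower bay's centre.

```bash
python3 - <<'E'
from h import *
c=camera_model("wrist")
u=px2w(c,243,118,.006);d=px2w(c,248,159,.018);print(u,d, d+(d-u), u+0.066*(d-u)/np.linalg.norm(d-u))
E
```

```text
[ 0.61349516 -0.18578897] [ 0.61777986 -0.21839994] [ 0.62206455 -0.25101092] [ 0.62209289 -0.25122656]
```

Commanded position is within 1 mm of the bay centre, so I'll lower the gear.

Request:
play_rows --linear '[[0,0,0.4],[0,0,0.7],[0,0,0.7],[0,0,0.7],[0,0,0.5],[0,0,0.25],[0,0,0.12],[0,0,0.05],[0,0,0.04],[0,0,0]]' --angular '[[0,0,0],[0,0,0],[0,0,0],[0,0,0],[0,0,0],[0,0,0],[0,0,0],[0,0,0],[0,0,0],[0,0,0]]' --fingers '[18,18,18,18,18,18,18,18,18,18]'

```text
time: 33.85
tcp_pos: [0.6235, -0.2515, 0.0321]
tool_rot: [0.0, 0.707, 0.707, 0.0]
force: [-0.6, 0.3, -1.2]
finger_gap: 0.0214
finger_force: 20.0
```

Request:
play_rows --linear '[[0,0,0.03],[0,0,0],[0,0,0]]' --angular '[[0,0,0],[0,0,0],[0,0,0]]' --fingers '[18,18,18]'

```text
time: 34.15
tcp_pos: [0.6235, -0.2515, 0.0313]
tool_rot: [0.0, 0.707, 0.707, 0.0]
force: [1.1, -0.3, 2.0]
finger_gap: 0.0216
finger_force: 20.0
```

Contact is felt. I'll release, lift, and back off so that everything can be seen.

Request:
play_rows --linear '[[0,0,0],[0,0,0],[0,0,0],[0,0,-0.3],[0,0,-0.7],[0,0,-0.8],[0,0,-0.8],[0,0,-0.8],[-0.5,0,-0.4],[-0.9,-0.3,0]]' --angular '[[0,0,0],[0,0,0],[0,0,0],[0,0,0],[0,0,0],[0,0,0],[0,0,0],[0,0,0],[0,0,0],[0,0,0]]' --fingers '[24,30,38,44,44,44,60,70,70,70]'

```text
time: 35.15
tcp_pos: [0.6179, -0.2855, 0.1292]
tool_rot: [0.002, 0.706, 0.708, 0.001]
force: [0.0, -0.4, -0.7]
finger_gap: 0.0662
finger_force: 0.0
```

Request:
play_rows --linear '[[-0.9,-0.4,-0.3],[-0.9,-0.4,-0.3],[-0.9,-0.4,-0.3],[-0.9,-0.4,-0.3],[-0.9,-0.4,0],[-0.9,-0.4,0],[-0.9,-0.4,0],[-0.9,-0.4,0],[0,0,0],[0,0,0]]' --angular '[[0,0,0],[0,0,0],[0,0,0],[0,0,0],[0,0,0],[0,0,0],[0,0,0],[0,0,0],[0,0,0],[0,0,0]]' --fingers '[70,70,70,70,70,70,70,70,70,70]'

```text
time: 36.15
tcp_pos: [0.5348, -0.4674, 0.156]
tool_rot: [-0.0, 0.708, 0.706, 0.0]
force: [0.5, 0.2, -0.0]
finger_gap: 0.0698
finger_force: 0.0
```

```bash
python3 st.py; python3 -c "
from h import *
im=snapshot('top')
cv2.imwrite('pics/t2.png',cv2.resize(im[130:270,120:420,::-1],None,fx=2.66,fy=2.66,interpolation=cv2.INTER_CUBIC))"
```

```text
36.15 [ 0.5348 -0.4674  0.156 ] 0.06984772506222536 0.0 [ 0.5  0.2 -0. ] [ 0.96  0.53 -0.44  1.36  0.23  1.3   0.51]
```

View pics/t2.png

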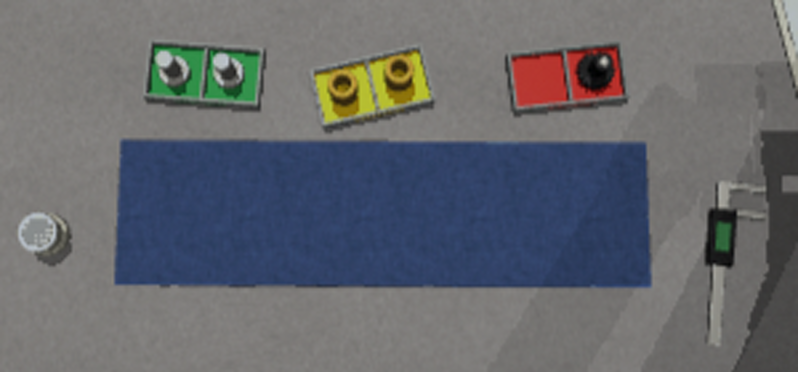

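All five parts stand upright, each in its own bay: spindles at (170,68) and (228,70), bushes at (342,90) and (399,75), gear at (597,70). The loupe and caliper have not moved and the tool is clear of everything.

```bash
python3 -c "
from plant import *
print(job_done())"
```

```text
the job is handed in; nothing more can be done
None
```

The job is handed in at about 36 s: both bushes are in the yellow tray, both spindles in the green and the gear in the red, each upright in its own bay and released, with the loupe and caliper left where they were.

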